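# Key the spindle into the strip-roll dispenser and hold it home

## Robot

A 6-joint arm with a two-finger parallel gripper is mounted at the origin on a cart in front of the work surface, level with it; the furniture and walls round the work are solid. World frame = base frame: x ahead of the robot, y to its left, z up, the work surface at z = 0. Lengths are in m, angles in rad, forces in N, time in s.
With the tool pointing down it reaches from about 0.325 to 0.9 m from the base axis. Payload 6.1 kg.
Tool frame: the origin (TCP) lies at the very end of the fingers, on their centre line; the grasp point (between the pads) lies 19 mm behind it (r.grip_point_offset is the distance from the TCP to the grasp point, in m); z points along the fingers, y is the direction in which the jaws open and shut (so a half turn about z gives the same grasp; the last joint's range is limited). The gripper opens to 87 mm and grips with 3 to 60 N. Pads are 19 mm wide; open, the fingers measure 117 mm over their backs; the gripper's body (75 mm by 190 mm) begins 51 mm behind the grasp point.
Start: joints at [1.007, 0.22, 1.526, -0, 1.395, -0.126], TCP at [0.265, 0.566, 0.2] pointing down, gripper open.
Joint ranges: [-2.98, 2.98], [-0.91, 2.08], [0.09, 2.57], [-1.24, 4.39], [0.2, 2.65], [-2.68, 2.68]. Speed limits (rad/s): [2.57, 2.57, 3.01, 3.14, 3.14, 3.14].

## Interface

Orientations are given as a unit quaternion [w, x, y, z].
In Python, from bench import r, viewer, job, nets gives the robot as it stands.
- The arm moves only by the tool drive_tool, never from a script. Its argument "increments" is a list of rows, each a list of 5 numbers: the finger opening in cm, from 0 to 8.7, then the shift along the tool's x, y, z in cm, then the turn about the tool's z in degrees. In form: [[gripper, tx, ty, tz, turn], ...]. A call has exactly 10 rows; each row shifts and turns the commanded pose from where the row before left it, along the tool's axes as they then stand; what a row does not reach is not made up. A row lasts 1/10 s, in which the tool goes at most 50 mm and 8.59 degrees, less where a joint would pass 70% of its speed; a pose out of reach is approached as far as the arm can. A call with a gripper value outside its range is refused whole. The fingers move at their own pace and stop on an object; "grip_force" is the grip in N (left out, the last holds). Time passes only in rows, so rows that do not move let the fingers close, or fill a call up. It gives the time, the measured TCP pose, the force and the opening at its end, in the units of the state.
- r.get_obs(): the state, without advancing time (a new reading comes with each control period).
- viewer.read_camera(name): name is "scene" or "top" or "wrist"; returns (picture, depth): 480x640x3 uint8, blue, green, red; 480x640 float32, m along the optical axis (not along the pixel's ray), 0 where there is no reading.
- viewer.camera_params(name): a dict with "vfov" (degrees; the focal length in pixels is half the picture's height over the tangent of half this angle, whatever the lens; pixels are square), "cx", "cy" (the principal point, pixels), "cam_to_world" (4x4, takes a point from camera to world coordinates). Camera axes: x right, y up, looking along -z (the intrinsics and any distortion apply to the point x, -y, -z); pixel columns grow to the right and rows downward; lengths in m; the calibration is good to about 2 mm. A picture is of the moment at which its call begins: read the wrist's pose just before it. camera_params takes no time and is no camera call; for the wrist camera it gives the pose at the moment of the call.
- job.finish_job(): hands the job in, once; it reports no verdict.
Trained networks look in the newest picture that a camera, given by its name, has taken for a name from the list of things; names that differ only in an ending like _2 or _b are one class to them, and where a whole thing is asked for, a point or a joint stands for the part that bears it (a point fixed in the world has none). Each returns a list of dicts, best first, with "score" (0 to 1); they miss things now and then, are a little off and sometimes report something else, mostly with a low value. They report only what shows in the picture. A call takes as long as a camera call. They do not tell look-alikes from the thing itself.
- nets.boxes_of(camera, thing): "position" ([column, row] as shares, 0 to 1, of the picture: columns of its width, rows of its height, amid what is visible of it).
- nets.outline_of(camera, thing): "pixels" (480x640 bool, what is visible of it) and "position" ([column, row] as shares, 0 to 1, of the picture: columns of its width, rows of its height, amid what is visible of it).
- nets.place_of(camera, thing): "position" ([column, row] as shares, 0 to 1, of the picture: columns of its width, rows of its height: a listed point, or the origin of a listed thing).
The state is a dict: "time_s": time; "joint_positions": joint angles; "joint_velocities": joint speeds; "joint_efforts": joint torques, N m; "tcp_pos": TCP position; "tcp_rot": TCP orientation; "contact_force": force on the tool from outside, world axes, zero at the start; "wrist_torque": the same for the moment, N m; "width": finger opening in m.
Only numpy, scipy, OpenCV 4.12 (cv2) and the standard library are available. Lean on these libraries where they do the work, as an engineer would, in place of code of your own. Each camera call takes 0.05 s, during which the arm holds its last target.

## Task

Take the steel roll spindle out of its wooden parking cup by the black wing on top, set its nose into the hub of the white strip-roll dispenser and turn it until its brass key slips into the hub's keyway. Keep pushing against the spring in the hub until the white collar sits flush on the hub, and finish like that: still gripping the spindle and holding it down, without letting go. Leave the other things on the counter where they are.

Things in the scene. Friction and masses are not known exactly. Their poses are not given: they have to be found in the camera images.
- spindle: Loose upright roll spindle, 150 mm tall, 180 g; origin at the centre of its nose's foot, z up the shaft. Steel shaft 18 mm thick on z 0-40 mm, first 6 mm tapered to 9 mm; on z 18-40 mm a brass key on the -x side, 6 mm wide, reaching 15 mm from the axis. White collar, 48 mm across, on z 40-46 mm; 16 mm post above. At the start it hangs by the collar in the parking cup, nose 8 mm above the counter.
- spindle_grip (a point): Middle of the black wing on top of the spindle, on its axis, 133 mm above its origin (wing on z 116-150 mm). The wing is 40 mm long along the spindle's x (in line with the key) and 16 mm thick along y: pinch across the thickness. Red dots on the wing's top and on the collar mark the key side (-x). Axes as the spindle's.
- spindle_collar (a point): Centre of the underside of the white collar, 40 mm above the spindle's origin.
- parking_cup: Fixed round wooden cup, 80 mm wide at the foot, 48 mm tall, with a round well 36 mm in diameter and 43 mm deep; origin at the centre of its underside.
- dispenser: Fixed strip-roll dispenser: white foot 110 mm across, 13 mm high; grey sleeve 64 mm across round a steel hub, face 60 mm above the counter. Origin at the centre of its underside, z up. The hub's bore is 20 mm in diameter; a keyway 9 mm wide on its -x side reaches 17 mm from the axis, over the whole depth; a red mark on the sleeve's rim shows it.
- hub_mouth (a point): Centre of the bore at the hub's face, 60 mm above the counter; axes as the dispenser's. The spindle is home when point spindle_collar lies here. It goes in only with its -x axis (key) along the dispenser's -x axis (keyway); otherwise the key rests on the hub's face with the collar 22 mm above it.
- plunger (a joint): Brass spring plunger at the bottom of the bore, travel in m: 0 at rest, grows as it is pressed down, 0.008 when the spindle is fully home. The nose meets it when the collar is 8 mm above the hub's face; the spring pushes back with 5 N at first and 10 N at home, and lifts the spindle again if it is not held.
- pads: Bystander: stack of cotton pads, 59 mm across, 41 mm tall; origin at its underside.
- candle: Bystander: apple-shaped green candle, 36 mm across, 41 mm tall; origin at its underside.
- cream_pot: Bystander: cream pot with an orange lid, 60 mm across, 38 mm tall; origin at its underside.
- roll: Bystander: white roll of strip standing on end, 67 mm across, 70 mm tall; origin at its underside.
- timer: Bystander: white wind-up timer, 55 mm across, 35 mm tall; origin at its underside.
- tweezers: Bystander: pink tweezers, 98 mm long, lying in the instrument tray on the left; origin at the underside.
Not all that is in view belongs to the job. Leave any green or pink look-alike of the dispenser alone.

How it is judged:
On the way, in this order (a step that is already met when the one before it is completed fails the run):
1. the spindle is lifted out of its parking cup (height (world z) of spindle above 0.055 m), for 0.1 s.
2. the nose is in the bore and the key has slipped into the keyway (z of spindle_collar in the frame of hub_mouth below 0.018 m and horizontal distance between spindle_collar and hub_mouth below 0.004 m), for 0.1 s.
At the end, for the whole second after the job is handed in: Collar underside within 2 mm of the hub face and 3 mm of the bore axis, spindle within 0.08 rad of the hub axis, plunger pressed over 6 mm, spindle at rest and still gripped by its wing (over 2 N, point between the finger pads within 30 mm of the wing's middle) (z of spindle_collar in the frame of hub_mouth below 0.002 m and horizontal distance between spindle_collar and hub_mouth below 0.003 m and angle between the z axis of spindle and the z axis of dispenser, either way round below 0.08 rad and value of joint plunger above 0.006 m and contact force between the fingers and spindle above 2 N and distance between the grasp point and spindle_grip below 0.03 m and linear speed of spindle below 0.02 m/s); the arm keeps its last pose, push and grip.
It fails at once if a bystander (pads, candle, cream pot, roll, timer or tweezers) is moved by more than 20 mm (distance of any of pads, candle, cream_pot, roll, timer, tweezers from where it was at the start of the episode above 0.02 m).
It also fails if it takes over 38 s, if anything falls off the work surface, if the arm or the gripper's body presses on something with over 40 N, if the wrist force passes 120 N, or if a joint passes its speed limit or range.

## Working session

There is one attempt and no reset: what is moved stays moved. The work goes in short steps, Python scripts to look and compute and a tool call to move; the robot and the scene stay as the last step left them, time stands still between calls to the robot, and variables do not carry over. Pictures are saved under pics/ and viewed, and the job is handed in when it is done.

Besides the shell and the picture viewer there is one more tool, called after ">>>" by a JSON object that holds its "api" and its "payload". drive_tool: Moves the arm, as the interface text tells. Its arguments: {"type":"object","properties":{"increments":{"type":"array"},"grip_force":{"type":"number"}},"required":["increments"]}

```bash
mkdir -p pics; ls; python3 - <<'E'
from bench import r,viewer,job,nets
import cv2,numpy as np
print(r.get_obs())
for c in ["scene","top","wrist"]:
    p=viewer.camera_params(c); print(c,p)
    im,d=viewer.read_camera(c); cv2.imwrite(f"pics/a_{c}.png",im); np.save(f"/tmp/{c}_d.npy",d)
E
```

```text
pics
{'time_s': 0.0, 'joint_positions': array([ 1.00691768e+00,  2.21212223e-01,  1.52760228e+00, -1.80271669e-05,
        1.39467410e+00, -1.26087971e-01]), 'joint_velocities': array([-1.25241097e-04, -8.78632592e-04, -6.78590541e-05,  2.02516279e-04,
       -1.18967113e-03, -1.45720034e-03]), 'joint_efforts': array([ 3.12789161e-04, -4.94616866e+01, -3.87371564e+01,  6.99300435e-02,
        5.73659653e-02, -1.75050441e-04]), 'tcp_pos': array([0.26461409, 0.56550076, 0.19855057]), 'tcp_rot': array([-3.12237377e-04,  2.17149807e-01,  9.76137830e-01, -8.95122336e-04]), 'contact_force': array([ 0.02185556, -0.37143888,  0.68955037]), 'wrist_torque': array([-0.01125631, -0.05806259, -0.04500098]), 'width': 0.08702355660882229}
scene {'vfov': 43.160537658055084, 'cx': 325.2140761377084, 'cy': 244.54136112111448, 'cam_to_world': array([[-0.45136485,  0.4353041 , -0.77896092, -0.97630157],
       [-0.892287  , -0.22964219,  0.38870089,  0.81323066],
       [-0.0096792 ,  0.87050261,  0.4920686 ,  1.06190983],
       [ 0.        ,  0.        ,  0.        ,  1.        ]])}
top {'vfov': 57.14664569185981, 'cx': 321.6326192814511, 'cy': 240.54076197503534, 'cam_to_world': array([[ 0.00675808,  0.98986913, -0.14182181,  0.41707997],
       [-0.99995926,  0.00584103, -0.00688154,  0.05477606],
       [-0.00598344,  0.14186254,  0.98986828,  1.18298503],
       [ 0.        ,  0.        ,  0.        ,  1.        ]])}
wrist {'vfov': 65.92774697629106, 'cx': 319.21561733968406, 'cy': 234.4127190110307, 'cam_to_world': array([[ 0.42511658, -0.87333691, -0.23782038,  0.19969798],
       [ 0.90513791,  0.40985403,  0.11289393,  0.59657292],
       [-0.00112279, -0.26325332,  0.96472609,  0.38334245],
       [ 0.        ,  0.        ,  0.        ,  1.        ]])}
```

View pics/a_scene.png

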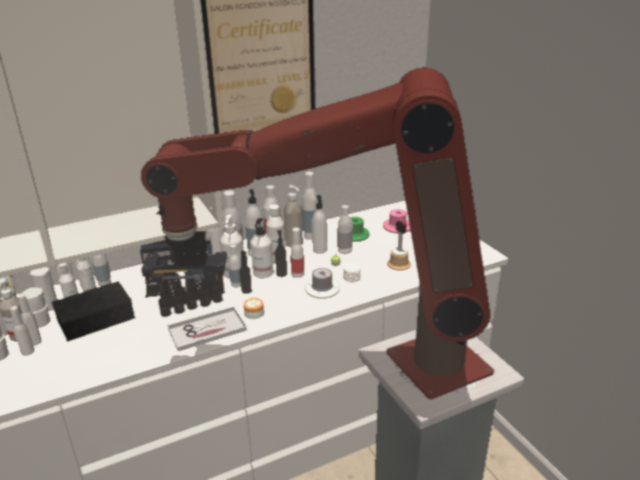

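View pics/a_top.png

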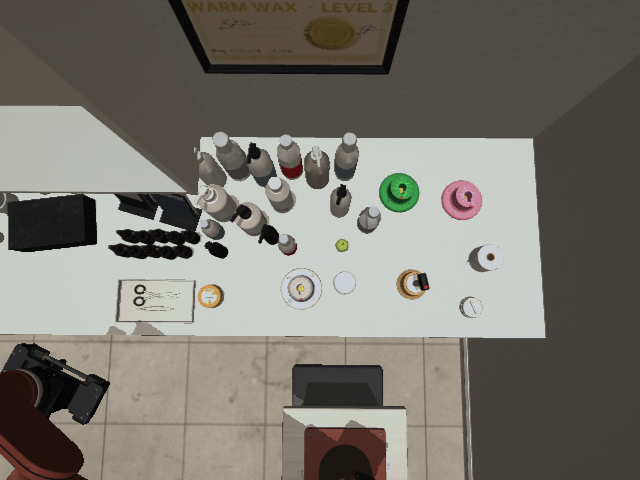

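View pics/a_wrist.png

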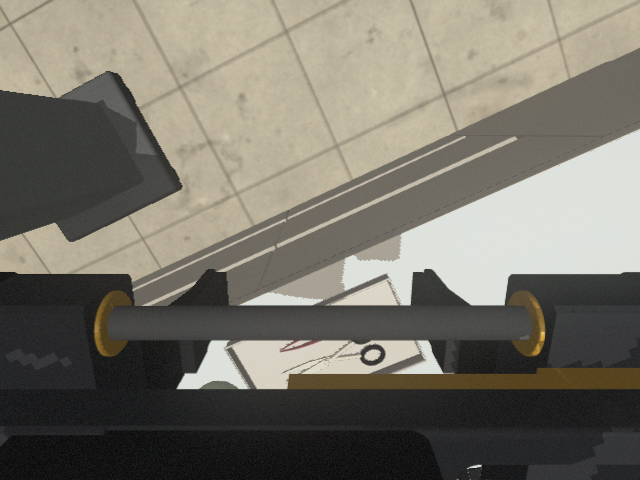

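The top view shows the white dispenser at about (301,288), the spindle in its cup at about (412,284), and the look-alikes in green (400,192) and pink (462,200). I'll zoom in and measure.

```bash
cat > h.py <<'E'
from bench import r,viewer,job,nets
import cv2,numpy as np
def f(p): return 240/np.tan(np.radians(p["vfov"])/2)
def ray(p,u,v):
    d=np.array([(u-p["cx"])/f(p),-(v-p["cy"])/f(p),-1.]); T=p["cam_to_world"]
    return T[:3,3],T[:3,:3]@d
def at_z(p,u,v,z):
    o,d=ray(p,u,v); return o+d*(z-o[2])/d[2]
def at_d(p,u,v,dep):
    o,d=ray(p,u,v); return o+d*dep
def proj(p,X):
    T=p["cam_to_world"]; c=T[:3,:3].T@(np.asarray(X)-T[:3,3]); k=f(p)
    return p["cx"]+k*c[0]/-c[2], p["cy"]-k*c[1]/-c[2]
E
python3 - <<'E'
from h import *
im=cv2.imread("pics/a_top.png"); d=np.load("/tmp/top_d.npy")
a=cv2.resize(im[255:325,265:345],None,fx=8,fy=8,interpolation=cv2.INTER_CUBIC)[:, :640]
cv2.imwrite("pics/z_disp.png",a)
b=cv2.resize(im[255:310,385:450],None,fx=10,fy=10,interpolation=cv2.INTER_CUBIC)
cv2.imwrite("pics/z_sp.png",b)
p=viewer.camera_params("top")
for t in ["dispenser","spindle","parking_cup","hub_mouth","spindle_grip","spindle_collar","timer","roll","pads","candle","cream_pot","tweezers"]:
    try:
        viewer.read_camera("top") if False else None
        for q in nets.place_of("top",t)[:3]:
            u,v=q["position"][0]*640,q["position"][1]*480
            print(t,round(q["score"],2),round(u,1),round(v,1),at_d(p,u,v,d[int(v),int(u)]).round(3),at_z(p,u,v,{"hub_mouth":.06,"spindle_grip":.141,"spindle_collar":.048}.get(t,0)).round(4))
    except Exception as e: print(t,e)
E
```

```text
dispenser 0.96 462.3 199.2 [ 0.689 -0.303  0.059] [ 0.7034 -0.3221  0.    ]
dispenser 0.8 302.0 289.6 [0.453 0.113 0.024] [0.454  0.1145 0.    ]
dispenser 0.7 397.3 191.7 [ 0.708 -0.134  0.061] [ 0.7236 -0.1444  0.    ]
spindle 0.83 410.2 287.3 [ 0.46  -0.164  0.054] [ 0.462  -0.1741  0.    ]
parking_cup 0.65 470.5 307.0 [ 0.411 -0.324  0.028] [ 0.411  -0.3327  0.    ]
parking_cup 0.58 413.9 283.0 [ 0.47  -0.171  0.065] [ 0.4734 -0.1842  0.    ]
hub_mouth 0.94 468.7 196.4 [ 0.703 -0.329  0.032] [ 0.6964 -0.3199  0.06  ]
hub_mouth 0.65 403.9 186.5 [ 0.728 -0.155  0.04 ] [ 0.7222 -0.1518  0.06  ]
hub_mouth 0.42 341.5 252.3 [ 0.555  0.009 -0.   ] [0.5478 0.0114 0.06  ]
spindle_grip 0.89 424.0 281.2 [ 0.47  -0.177  0.154] [ 0.4711 -0.1796  0.141 ]
spindle_grip 0.38 413.2 283.0 [ 0.47  -0.169  0.065] [ 0.4667 -0.1541  0.141 ]
spindle_collar 0.56 416.3 279.5 [ 0.48  -0.18   0.054] [ 0.4801 -0.181   0.048 ]
timer 0.54 467.2 309.6 [ 0.404 -0.315  0.028] [ 0.4042 -0.3236  0.    ]
roll 0.64 212.3 296.0 [0.435 0.344 0.038] [0.4353 0.3537 0.    ]
roll 0.63 479.6 260.8 [ 0.527 -0.338  0.068] [ 0.5341 -0.3621  0.    ]
pads 0.96 340.1 281.8 [0.473 0.014 0.039] [0.4753 0.0129 0.    ]
candle 0.72 469.3 307.8 [ 0.409 -0.319  0.032] [ 0.409  -0.3294  0.    ]
candle 0.64 301.8 283.7 [0.467 0.112 0.06 ] [0.4697 0.1152 0.    ]
candle 0.5 343.6 249.2 [0.56  0.005 0.026] [0.5632 0.0034 0.    ]
cream_pot 0.67 212.3 298.6 [0.428 0.343 0.042] [0.4285 0.3534 0.    ]
```

View pics/z_disp.png

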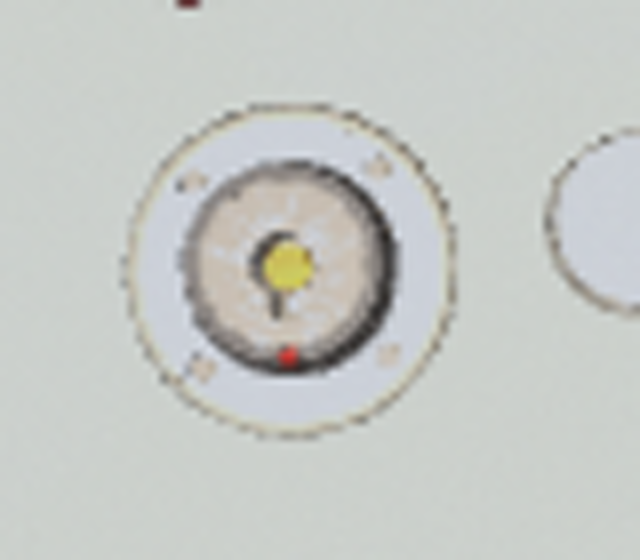

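View pics/z_sp.png

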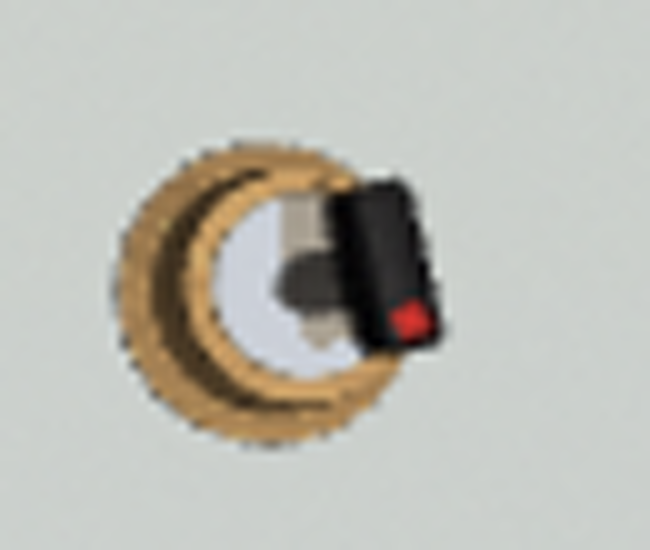

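```bash
python3 - <<'E'
from h import *
p=viewer.camera_params("top"); d=np.load("/tmp/top_d.npy")
im=cv2.imread("pics/a_top.png").astype(int)
# depth height map
def H(u,v): return at_d(p,u,v,d[v,u])
pts=[];red=[]
for v in range(262,302):
  for u in range(395,440):
    if d[v,u]>0:
      X=H(u,v)
      if X[2]>.13: pts.append((u,v,*X))
pts=np.array(pts); print(len(pts),pts[:,4].min(),pts[:,4].max(), pts[:,4].mean())
top=pts[pts[:,4]>.15]; print(len(top), top.mean(0))
uv=np.array([at_z(p,u,v,.158)[:2] for u,v in top[:,:2]]).astype(np.float32)
rr=cv2.minAreaRect(uv); print("wing top rect",rr, cv2.fitLine(uv,cv2.DIST_L2,0,.01,.01).ravel())
def redc(u0,u1,v0,v1,z):
  s=im[v0:v1,u0:u1]; w=np.clip(s[...,2]-np.maximum(s[...,1],s[...,0])-50,0,None)
  vv,uu=np.mgrid[v0:v1,u0:u1]; u,v=(w*uu).sum()/w.sum(),(w*vv).sum()/w.sum()
  return u,v,at_z(p,u,v,z)
print("wing red",redc(415,440,275,300,.158))
print("disp red",redc(285,318,290,306,.06))
# face: points with z .052-.068
fp=[]
for v in range(270,310):
  for u in range(280,322):
    X=H(u,v)
    if d[v,u]>0 and X[2]>.045: fp.append((u,v))
fp=np.array(fp); uv=np.array([at_z(p,u,v,.06)[:2] for u,v in fp]).astype(np.float32)
print("face",len(fp),fp.mean(0),uv.mean(0),cv2.minEnclosingCircle(uv))
# foot circle
fp=[at_z(p,u,v,.013)[:2] for v in range(260,320) for u in range(275,330) if d[v,u]>0 and H(u,v)[2]>.008]
uv=np.array(fp,np.float32); print("foot",cv2.minEnclosingCircle(uv))
E
```

```text
150 0.1302022282152273 0.16235917857160542 0.15309439045176235
119 [ 4.23680672e+02  2.81000000e+02  4.70763205e-01 -1.75388770e-01
  1.56600391e-01]
wing top rect ((0.47053518891334534, -0.1749722808599472), (0.03879454731941223, 0.016409050673246384), 12.598162651062012) [ 0.9758703   0.21835086  0.47068503 -0.17507955]
wing red (np.float64(425.59109874826146), np.float64(286.5354659248957), array([ 0.4579344 , -0.17916088,  0.158     ]))
disp red (np.float64(300.5813953488372), np.float64(299.07441860465116), array([0.42823673, 0.11476994, 0.06      ]))
face 444 [299.90315315 287.43468468] [0.45752662 0.11688934] ((0.4575841426849365, 0.11669176071882248), 0.03197749704122543)
foot ((0.4569982886314392, 0.1170104369521141), 0.05432484671473503)
```

Measured from the top view:
- The wing is at about (0.471, -0.175) with its x axis at +12.6°.
- The hub is at about (0.4575, 0.117) with its x axis at about +3.9°.

I'll turn the tool first, then go over to the spindle.

>>> {"api": "drive_tool", "payload": {"increments": [[8.7, 0, 0, 0, -7.5], [8.7, 0, 0, 0, -7.5], [8.7, 0, 0, 0, -7.5], [8.7, 0, 0, 0, -7.5], [8.7, 0, 0, 0, -7.5], [8.7, -0.2, -4, 0, 0], [8.7, -0.2, -4, 0, 0], [8.7, -0.2, -4, 0, 0], [8.7, -0.2, -4, 0, 0], [8.7, -0.2, -4, 0, 0]], "grip_force": 30}}

```text
time_s: 1.75
tcp_pos: [0.3179, 0.3715, 0.1997]
tcp_rot: [0.0, -0.108, 0.994, 0.0]
contact_force: [0.6, -0.4, -0.4]
width: 0.0865
```

>>> {"api": "drive_tool", "payload": {"increments": [[8.7, -0.2, -4, 0, 0], [8.7, -0.2, -4, 0, 0], [8.7, -0.2, -4, 0, 0], [8.7, -0.2, -4, 0, 0], [8.7, -0.2, -4, 0, 0], [8.7, -0.2, -4, 0, 0], [8.7, -0.2, -4, 0, 0], [8.7, -0.2, -4, 0, 0], [8.7, -0.2, -4, 0, 0], [8.7, -0.2, -4, 0, 0]]}}

```text
time_s: 2.75
tcp_pos: [0.4236, -0.0152, 0.2001]
tcp_rot: [0.001, -0.108, 0.994, -0.0]
contact_force: [0.6, -0.4, -0.6]
width: 0.0872
```

```bash
python3 - <<'E'
from h import *
im,d=viewer.read_camera("wrist"); cv2.imwrite("pics/b_wrist.png",im); np.save("/tmp/wrist_d.npy",d)
p=viewer.camera_params("wrist"); o=r.get_obs(); print(o["tcp_pos"],p["cam_to_world"].round(3))
print(proj(p,[.4575,.1168,.06]),proj(p,[.4706,-.175,.158]))
E
```

```text
[ 0.42490327 -0.02033969  0.20020962] [[-0.211 -0.942 -0.26   0.354]
 [ 0.977 -0.205 -0.051 -0.034]
 [-0.005 -0.265  0.964  0.385]
 [ 0.     0.     0.     1.   ]]
(np.float64(454.94650130298726), np.float64(279.3406046056734)) (np.float64(72.88098021912418), np.float64(266.2941685328497))
```

View pics/b_wrist.png

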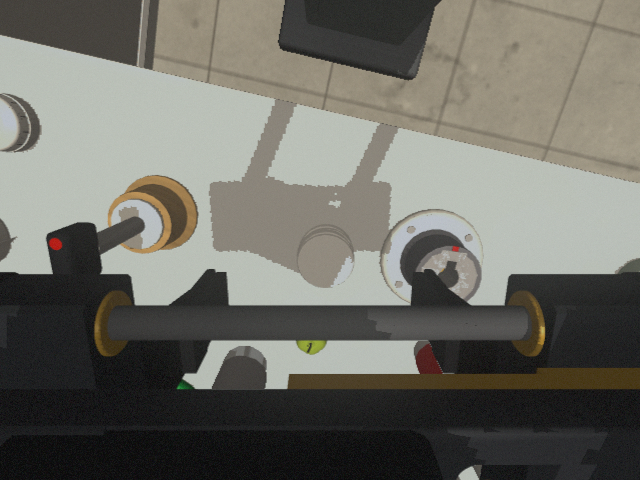

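The wrist view shows the hub at about (448,272) with the red mark at (456,249), and the wing at about (75,250) with its red dot at (56,244). I'll zoom in on the hub.

```bash
python3 - <<'E'
from h import *
im=cv2.imread("pics/b_wrist.png"); d=np.load("/tmp/wrist_d.npy"); p=viewer.camera_params("wrist")
cv2.imwrite("pics/b_z.png",cv2.resize(im[230:310,400:495],None,fx=8,fy=8,interpolation=cv2.INTER_CUBIC))
# rectify to world plane z=.06
def rect(p,im,cx,cy,z,half,n):
    dst=np.float32([[0,0],[n,0],[n,n],[0,n]])
    wor=[(cx+half,cy+half),(cx+half,cy-half),(cx-half,cy-half),(cx-half,cy+half)] # up=+x, left=+y
    src=np.float32([proj(p,[*w,z]) for w in wor])
    return cv2.warpPerspective(im,cv2.getPerspectiveTransform(src,dst),(n,n),flags=cv2.INTER_CUBIC)
a=rect(p,im,.4575,.1168,.06,.04,600)
b=rect(p,im,.4706,-.175,.158,.04,600)
cv2.imwrite("pics/b_r.png",a)
cv2.imwrite("pics/b_s.png",b)
E
```

```text
(no output)
```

View pics/b_r.png

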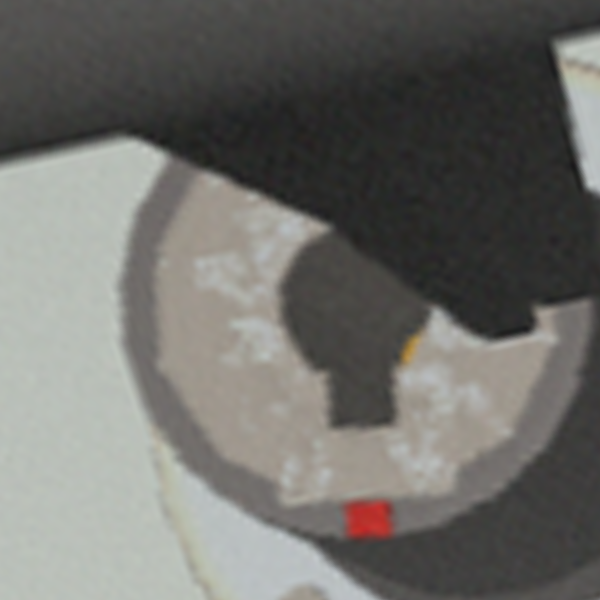

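View pics/b_s.png

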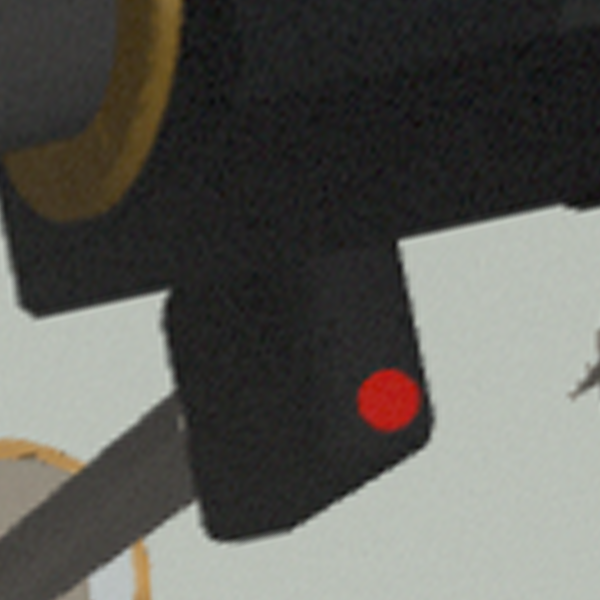

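```bash
cat >> h.py <<'E'
def rect(p,im,cx,cy,z,half,n):
    dst=np.float32([[0,0],[n,0],[n,n],[0,n]])
    wor=[(cx+half,cy+half),(cx+half,cy-half),(cx-half,cy-half),(cx-half,cy+half)]
    src=np.float32([proj(p,[*w,z]) for w in wor])
    return cv2.warpPerspective(im,cv2.getPerspectiveTransform(src,dst),(n,n),flags=cv2.INTER_CUBIC)
def yaw(q):
    from scipy.spatial.transform import Rotation as R
    M=R.from_quat([q[1],q[2],q[3],q[0]]).as_matrix(); return np.degrees(np.arctan2(M[1,1],M[0,1])),M
E
python3 - <<'E'
from h import *
o=r.get_obs();print(o["time_s"],o["tcp_pos"],o["joint_velocities"].round(3),yaw(o["tcp_rot"])[0])
p=viewer.camera_params("wrist")
im,d=viewer.read_camera("wrist"); cv2.imwrite("pics/c_wrist.png",im)
o=r.get_obs();print(o["time_s"],o["tcp_pos"],o["joint_velocities"].round(3))
cv2.imwrite("pics/c_r.png",rect(p,im,.4575,.1168,.06,.04,600))
cv2.imwrite("pics/c_s.png",rect(p,im,.4706,-.175,.158,.04,600))
E
```

```text
2.8 [ 0.42490327 -0.02033969  0.20020962] [ 0.093 -0.026  0.019  0.034  0.028  0.164] 102.24657411869775
2.85 [ 0.42418114 -0.01748539  0.20004203] [ 0.075 -0.018  0.026  0.044  0.028  0.078]
```

View pics/c_r.png

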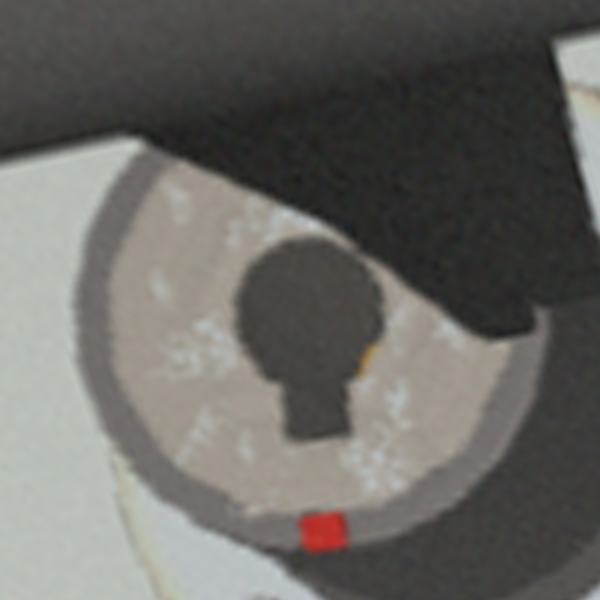

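View pics/c_s.png

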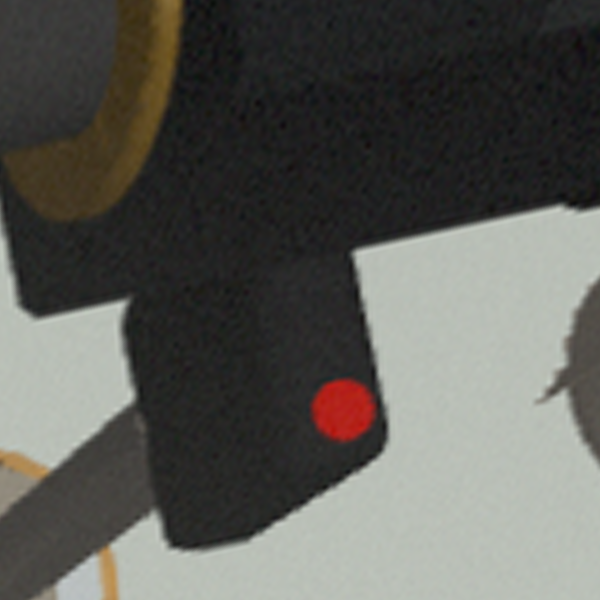

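>>> {"api": "drive_tool", "payload": {"increments": [[8.7, -0.2, -4, 0, 0], [8.7, -0.2, -4, 0, 0], [8.7, -0.2, -4, 0, 0], [8.7, -0.2, -3, 0, 0], [8.7, -0.2, -1.7, 0, 0], [8.7, 0, 0, 0, 0], [8.7, 0, 0, 0, 0], [8.7, 0, 0, 0, 0], [8.7, 0, 0, 0, 0], [8.7, 0, 0, 0, 0]]}}

```text
time_s: 3.85
tcp_pos: [0.469, -0.1735, 0.1998]
tcp_rot: [0.0, -0.109, 0.994, -0.0]
contact_force: [0.3, 0.4, -0.1]
width: 0.0872
```

```bash
python3 - <<'E'
from h import *
o=r.get_obs();print(o["time_s"],o["tcp_pos"],o["joint_velocities"].round(3),yaw(o["tcp_rot"])[0])
p=viewer.camera_params("wrist")
im,d=viewer.read_camera("wrist"); cv2.imwrite("pics/d_wrist.png",im)
im,d=viewer.read_camera("top"); cv2.imwrite("pics/d_top.png",im)
t=o["tcp_pos"]; print(proj(p,t), proj(p,[t[0],t[1],.158]))
E
```

```text
3.85 [ 0.46895947 -0.17353758  0.19982522] [-0.005  0.002 -0.003 -0.002 -0.    -0.002] 102.48464116536248
(np.float64(318.69179890977915), np.float64(273.0597886659094)) (np.float64(318.77660738293486), np.float64(249.2831299082354))
```

View pics/d_wrist.png

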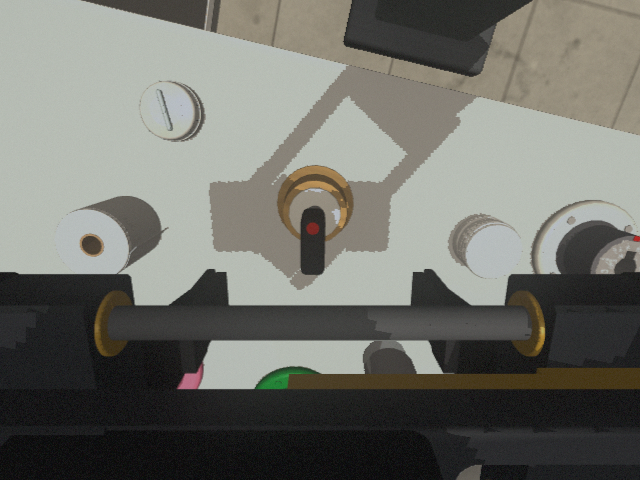

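```bash
python3 - <<'E'
from h import *
p=viewer.camera_params("wrist"); im=cv2.imread("pics/d_wrist.png")
cv2.imwrite("pics/d_z.png",cv2.resize(im[160:290,260:370],None,fx=5,fy=5,interpolation=cv2.INTER_CUBIC))
a=rect(p,im,.469,-.1735,.158,.03,600); cv2.imwrite("pics/d_s.png",a)
E
```

```text
(no output)
```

View pics/d_z.png

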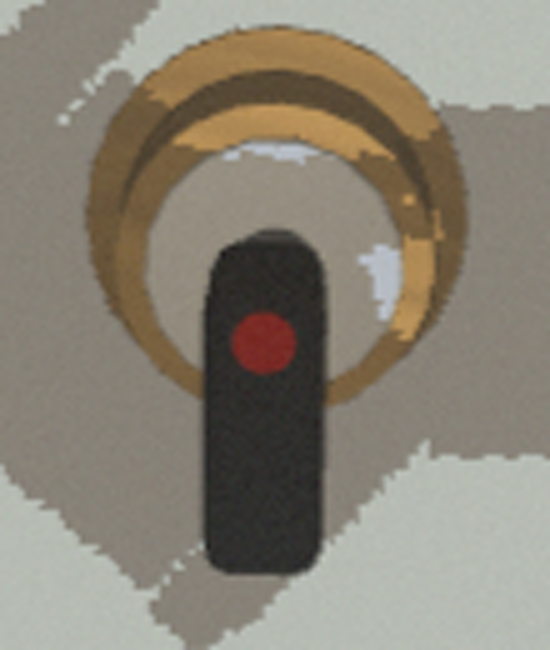

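View pics/d_s.png

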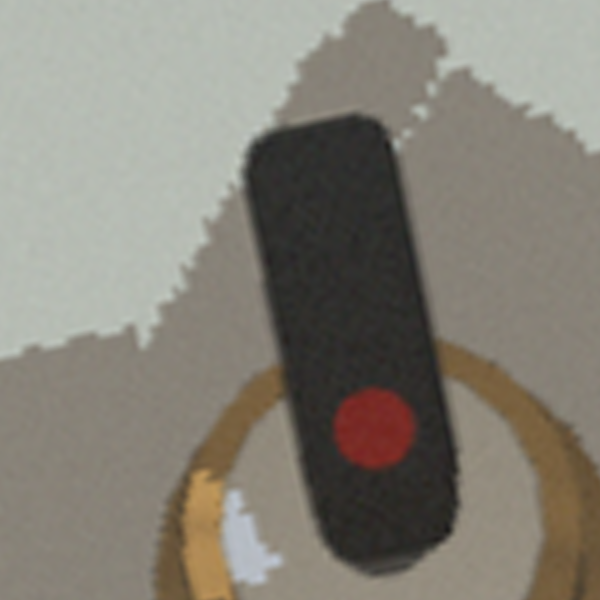

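The wing's centre comes out 3–6 mm off the tool axis and its long axis is at about 11.6°. I'll shift, descend and close.

>>> {"api": "drive_tool", "payload": {"increments": [[8.7, 0.2, -0.5, 0, 0.9], [8.7, 0, 0, 2, 0], [8.7, 0, 0, 2, 0], [8.7, 0, 0, 2, 0], [8.7, 0, 0, 1.5, 0], [8.7, 0, 0, 0.3, 0], [8.7, 0, 0, 0, 0], [3.0, 0, 0, 0, 0], [3.0, 0, 0, 0, 0], [3.0, 0, 0, 0, 0]], "grip_force": 20}}

```text
time_s: 4.95
tcp_pos: [0.4686, -0.1801, 0.1226]
tcp_rot: [0.001, -0.1, 0.995, -0.0]
contact_force: [0.1, 0.1, -0.1]
width: 0.0706
```

```bash
python3 - <<'E'
from h import *
o=r.get_obs();print(o["time_s"],o["tcp_pos"],o["contact_force"],o["width"],yaw(o["tcp_rot"])[0])
p=viewer.camera_params("wrist")
im,d=viewer.read_camera("wrist"); cv2.imwrite("pics/e_wrist.png",im)
E
```

```text
4.95 [ 0.46861192 -0.18007727  0.12256505] [ 0.1353485   0.06424682 -0.10259618] 0.07062949983605371 101.51396117986201
```

View pics/e_wrist.png

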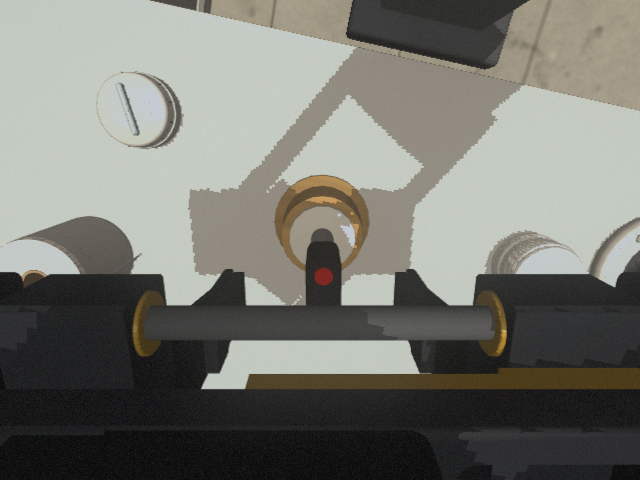

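>>> {"api": "drive_tool", "payload": {"increments": [[1.0, 0, 0, 0, 0], [1.0, 0, 0, 0, 0], [1.0, 0, 0, 0, 0], [1.0, 0, 0, 0, 0], [1.0, 0, 0, 0, 0], [1.0, 0, 0, 0, 0], [1.0, 0, 0, 0, 0], [1.0, 0, 0, 0, 0], [1.0, 0, 0, 0, 0], [1.0, 0, 0, 0, 0]], "grip_force": 20}}

```text
time_s: 6.0
tcp_pos: [0.468, -0.1797, 0.1216]
tcp_rot: [-0.0, -0.1, 0.995, 0.0]
contact_force: [0.1, 0.3, -0.9]
width: 0.0154
```

>>> {"api": "drive_tool", "payload": {"increments": [[1.0, 0, 0, 0, 0], [1.0, 0, 0, 0, 0], [1.0, 0, 0, -1, 0], [1.0, 0, 0, -2, 0], [1.0, 0, 0, -2, 0], [1.0, 0, 0, -2, 0], [1.0, 0, 0, -2, 0], [1.0, 0, 0, 0, 0], [1.0, 0, 0, 0, 0], [1.0, 0, 0, 0, 0]], "grip_force": 45}}

```text
time_s: 7.0
tcp_pos: [0.4673, -0.1793, 0.2103]
tcp_rot: [-0.001, -0.1, 0.995, 0.001]
contact_force: [-0.4, 0.7, -2.4]
width: 0.0154
```

```bash
python3 - <<'E'
from h import *
o=r.get_obs();print(o["time_s"],o["tcp_pos"],o["contact_force"],o["width"],yaw(o["tcp_rot"])[0])
p=viewer.camera_params("wrist")
im,d=viewer.read_camera("wrist"); cv2.imwrite("pics/f_wrist.png",im)
im,d=viewer.read_camera("top"); cv2.imwrite("pics/f_top.png",im)
E
```

```text
7.0 [ 0.46733749 -0.17931904  0.21031005] [-0.44801961  0.73953702 -2.42877969] 0.015410073020764258 101.513345279763
```

View pics/f_wrist.png

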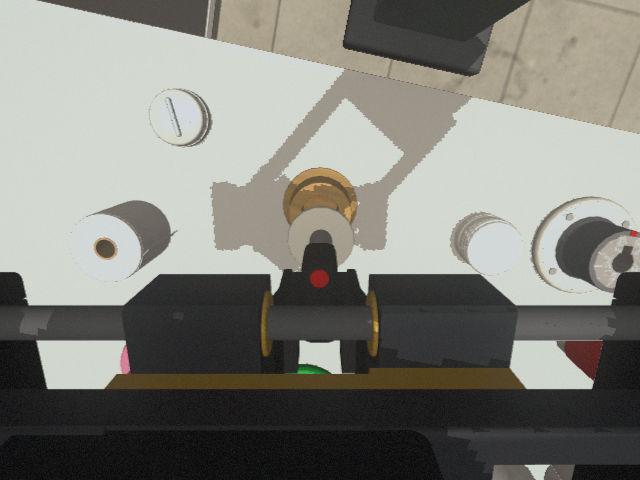

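```bash
python3 - <<'E'
from h import *
p=viewer.camera_params("wrist"); o=r.get_obs(); t=o["tcp_pos"]; im=cv2.imread("pics/f_wrist.png")
a=rect(p,im,t[0],t[1],.1427,.03,600); cv2.circle(a,(300,300),240,(0,255,0),1); cv2.imwrite("pics/f_c.png",a)
a=rect(p,im,t[0],t[1],.2467,.03,600); cv2.circle(a,(300,300),5,(0,255,0),1); cv2.imwrite("pics/f_w.png",a)
E
```

```text
(no output)
```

View pics/f_c.png

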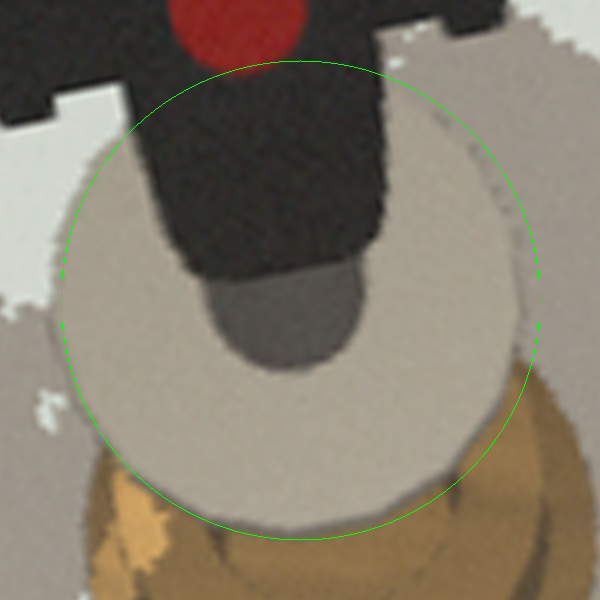

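View pics/f_w.png

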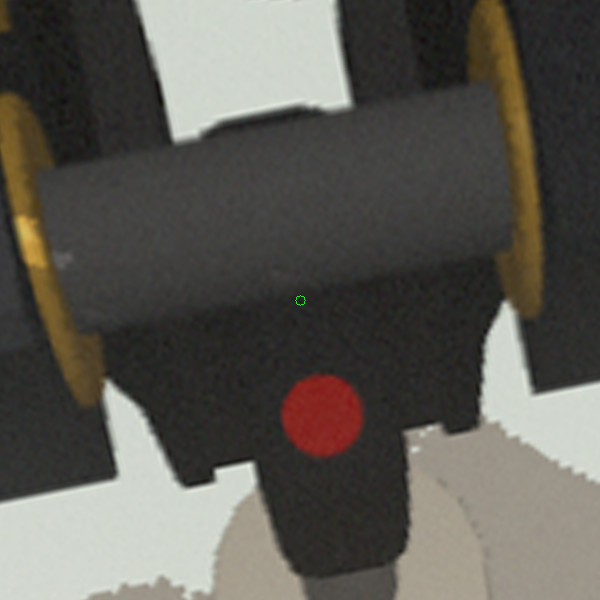

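>>> {"api": "drive_tool", "payload": {"increments": [[1.0, 0, 0, 0, 8.2], [1.0, 0, 2, 0, 0], [1.0, 0, 3.5, 0, 0], [1.0, 0, 4, 0, 0], [1.0, 0, 4, 0, 0], [1.0, 0, 4, 0, 0], [1.0, 0, 3.5, 0, 0], [1.0, -0.1, 2.3, 0, 0], [1.0, 0, 0, 0, 0], [1.0, 0, 0, 0, 0]]}}

```text
time_s: 8.1
tcp_pos: [0.4551, 0.0531, 0.2109]
tcp_rot: [-0.001, -0.03, 1.0, -0.0]
contact_force: [-0.2, -0.5, -1.1]
width: 0.0154
```

>>> {"api": "drive_tool", "payload": {"increments": [[1.0, 0, 0, 0, 0], [1.0, 0, 0, 0, 0], [1.0, 0, 0, 0, 0], [1.0, 0, 0, 0, 0], [1.0, 0, 0, 0, 0], [1.0, 0, 0, 0, 0], [1.0, 0, 0, 0, 0], [1.0, 0, 0, 0, 0], [1.0, 0, 0, 0, 0], [1.0, 0, 0, 0, 0]]}}

```text
time_s: 9.1
tcp_pos: [0.4556, 0.053, 0.2116]
tcp_rot: [0.0, -0.029, 1.0, -0.0]
contact_force: [-0.1, 0.4, -1.8]
width: 0.0158
```

```bash
python3 - <<'E'
from h import *
o=r.get_obs();t=o["tcp_pos"];print(o["time_s"],t,o["contact_force"],o["width"],yaw(o["tcp_rot"])[0],o["joint_positions"].round(2))
p=viewer.camera_params("wrist")
im,d=viewer.read_camera("wrist"); cv2.imwrite("pics/g_wrist.png",im)
cv2.imwrite("pics/g_h.png",rect(p,im,.456,.1155,.06,.03,600))
z=t[2]-.2103+.1427
cv2.imwrite("pics/g_c.png",rect(p,im,t[0],t[1],z,.03,600))
E
```

```text
9.1 [0.45557672 0.05298181 0.2116341 ] [-0.13497663  0.43463712 -1.83404505] 0.015838234825433638 93.32233855480166 [-0.06 -0.2   1.93 -0.    1.41 -1.69]
```

View pics/g_wrist.png

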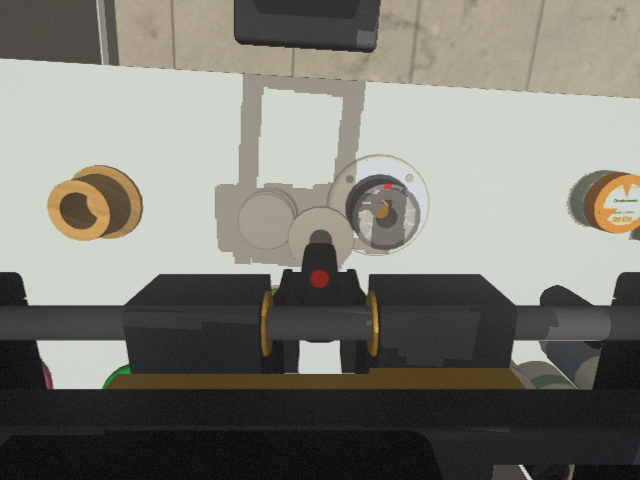

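View pics/g_h.png

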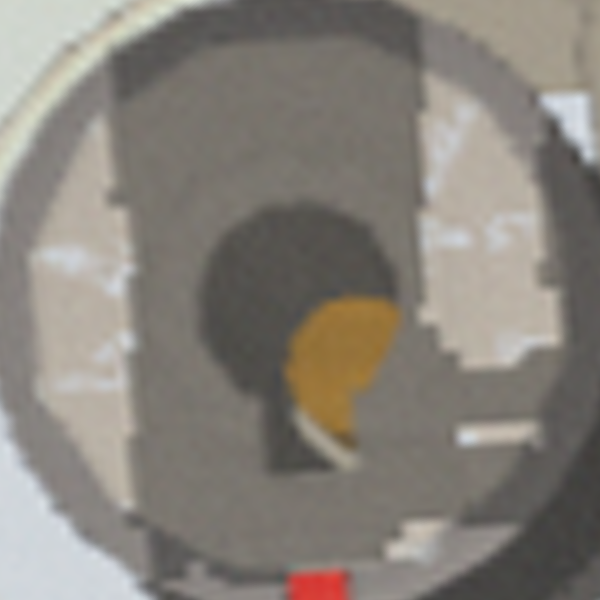

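View pics/g_c.png

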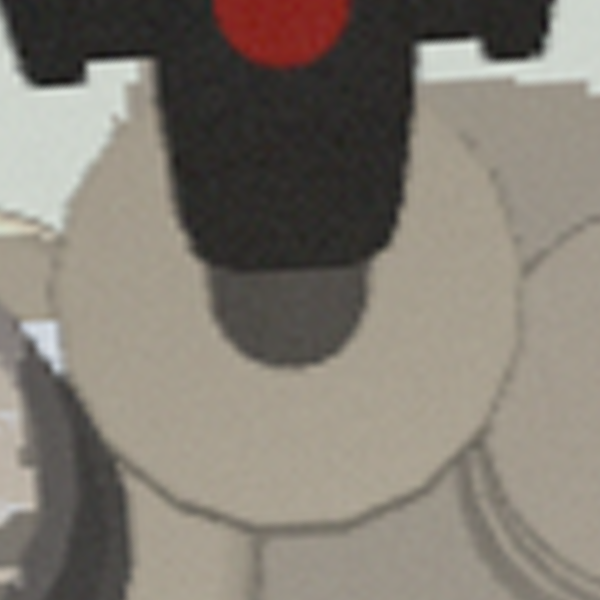

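The bore centre is at about (0.4557, 0.1157) and the keyway at about 4°. The collar sits about 1 mm off the TCP in x and y. I'll move over the hub and lower until the nose is just above the face.

>>> {"api": "drive_tool", "payload": {"increments": [[1.0, 0, 1, 0, -0.6], [1.0, -0.1, 2, 0, 0], [1.0, -0.1, 2, 0, 0], [1.0, 0, 1.1, 0, 0], [1.0, 0, 0, 0, 0], [1.0, 0, 0, 1, 0], [1.0, 0, 0, 1, 0], [1.0, 0, 0, 1, 0], [1.0, 0, 0, 0, 0], [1.0, 0, 0, 0, 0]]}}

```text
time_s: 10.15
tcp_pos: [0.4532, 0.1136, 0.181]
tcp_rot: [-0.001, -0.034, 0.999, -0.0]
contact_force: [0.3, -0.0, -2.2]
width: 0.0155
```

>>> {"api": "drive_tool", "payload": {"increments": [[1.0, 0, 0, 0, 0], [1.0, 0, 0, 0, 0], [1.0, 0, 0, 0, 0], [1.0, 0, 0, 0, 0], [1.0, 0, 0, 0, 0], [1.0, 0, 0, 0.2, 0], [1.0, 0, 0, 0.2, 0], [1.0, 0, 0, 0.2, 0], [1.0, 0, 0, 0.2, 0], [1.0, 0, 0, 0, 0]]}}

```text
time_s: 11.15
tcp_pos: [0.4532, 0.1139, 0.1732]
tcp_rot: [-0.0, -0.034, 0.999, -0.0]
contact_force: [0.6, 0.1, -2.5]
width: 0.0157
```

```bash
python3 - <<'E'
from h import *
o=r.get_obs();t=o["tcp_pos"];print(o["time_s"],t,o["contact_force"],o["wrist_torque"],o["width"],yaw(o["tcp_rot"])[0])
p=viewer.camera_params("wrist")
im,d=viewer.read_camera("wrist"); cv2.imwrite("pics/i_wrist.png",im)
im,d=viewer.read_camera("scene"); cv2.imwrite("pics/i_s.png",cv2.resize(im[220:310,270:370],None,fx=6,fy=6,interpolation=cv2.INTER_CUBIC))
E
```

```text
11.15 [0.45319914 0.11390069 0.17315005] [ 0.59980376  0.14466672 -2.51790841] [ 0.00438526  0.05599051 -0.00223655] 0.015715268134588074 93.91551005123264
```

View pics/i_wrist.png

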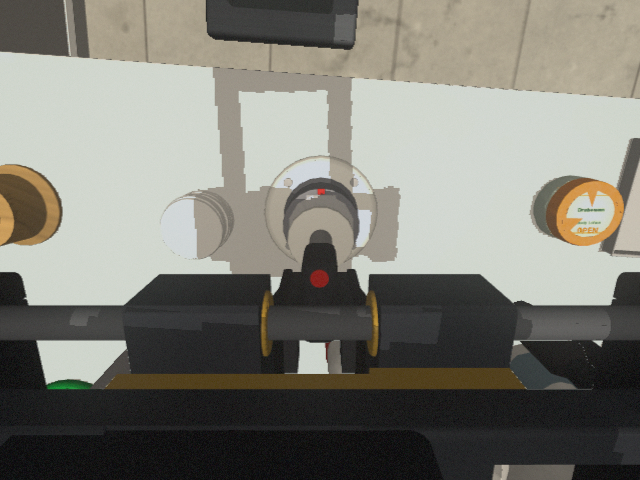

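View pics/i_s.png

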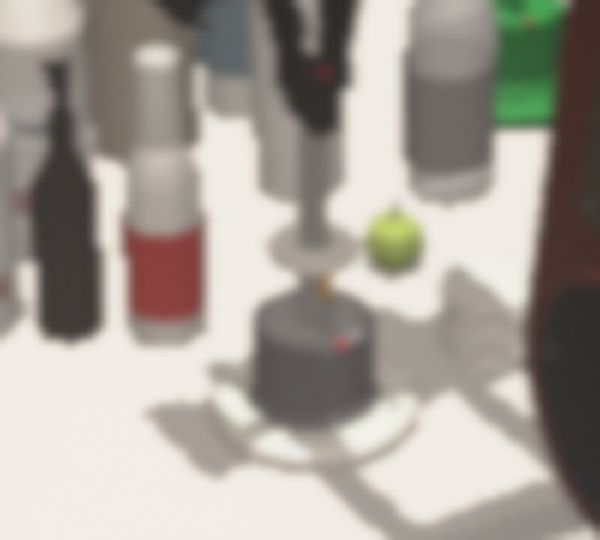

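Nose is level with the face and no contact yet. I'll lower slowly by 12 mm.

>>> {"api": "drive_tool", "payload": {"increments": [[1.0, 0, 0, 0.2, 0], [1.0, 0, 0, 0.2, 0], [1.0, 0, 0, 0.2, 0], [1.0, 0, 0, 0.2, 0], [1.0, 0, 0, 0.2, 0], [1.0, 0, 0, 0.2, 0], [1.0, 0, 0, 0, 0], [1.0, 0, 0, 0, 0], [1.0, 0, 0, 0, 0], [1.0, 0, 0, 0, 0]]}}

```text
time_s: 12.25
tcp_pos: [0.4536, 0.114, 0.1618]
tcp_rot: [0.0, -0.034, 0.999, 0.0]
contact_force: [-0.5, -0.7, -2.6]
width: 0.0157
```

```bash
python3 - <<'E'
from h import *
o=r.get_obs();t=o["tcp_pos"];print(o["time_s"],t,o["contact_force"],o["wrist_torque"],o["width"],yaw(o["tcp_rot"])[0])
E
```

```text
12.25 [0.45361181 0.11395196 0.16175818] [-0.45500824 -0.7022866  -2.60977548] [ 0.03321695  0.02833938 -0.04811936] 0.015666498864948978 93.91470665989927
```

The nose is in the bore with no contact force. I'll continue past the level where the key would land.

>>> {"api": "drive_tool", "payload": {"increments": [[1.0, 0, 0, 0.2, 0], [1.0, 0, 0, 0.2, 0], [1.0, 0, 0, 0.2, 0], [1.0, 0, 0, 0.2, 0], [1.0, 0, 0, 0.1, 0], [1.0, 0, 0, 0.1, 0], [1.0, 0, 0, 0, 0], [1.0, 0, 0, 0, 0], [1.0, 0, 0, 0, 0], [1.0, 0, 0, 0, 0]]}}

```text
time_s: 13.25
tcp_pos: [0.4536, 0.114, 0.1517]
tcp_rot: [0.0, -0.034, 0.999, 0.0]
contact_force: [0.2, -0.1, -2.1]
width: 0.0156
```

```bash
python3 - <<'E'
from h import *
o=r.get_obs();t=o["tcp_pos"];print(o["time_s"],t,o["contact_force"],o["wrist_torque"],o["width"],yaw(o["tcp_rot"])[0])
im,d=viewer.read_camera("scene"); cv2.imwrite("pics/j_s.png",cv2.resize(im[220:310,270:370],None,fx=6,fy=6,interpolation=cv2.INTER_CUBIC))
E
```

```text
13.25 [0.45358685 0.11395176 0.15174432] [ 0.16494745 -0.12797526 -2.11382997] [-9.24141391e-05  1.49800072e-02 -2.55138511e-03] 0.015579879273800027 93.91445527425847
```

View pics/j_s.png

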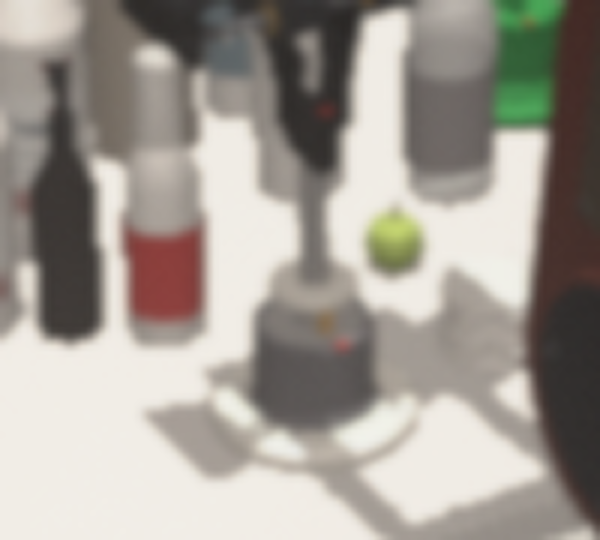

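No force, and the key has already entered the keyway by about 4 mm. I'll continue down against the spring with a firmer grip.

>>> {"api": "drive_tool", "payload": {"increments": [[1.0, 0, 0, 0.2, 0], [1.0, 0, 0, 0.2, 0], [1.0, 0, 0, 0.2, 0], [1.0, 0, 0, 0.2, 0], [1.0, 0, 0, 0.2, 0], [1.0, 0, 0, 0.2, 0], [1.0, 0, 0, 0.1, 0], [1.0, 0, 0, 0.1, 0], [1.0, 0, 0, 0, 0], [1.0, 0, 0, 0, 0]], "grip_force": 60}}

```text
time_s: 14.3
tcp_pos: [0.4539, 0.114, 0.1381]
tcp_rot: [0.0, -0.034, 0.999, -0.0]
contact_force: [-0.6, -0.0, 4.4]
width: 0.0156
```

```bash
python3 - <<'E'
from h import *
o=r.get_obs();t=o["tcp_pos"];print(o["time_s"],t,o["contact_force"],o["wrist_torque"],o["width"],yaw(o["tcp_rot"])[0])
E
```

```text
14.3 [0.45390597 0.11397121 0.1381097 ] [-0.63876575 -0.0409716   4.42233326] [ 0.07156157  0.23428373 -0.00345103] 0.015646957590818723 93.91782552760834
```

>>> {"api": "drive_tool", "payload": {"increments": [[1.0, 0, 0, 0.1, 0], [1.0, 0, 0, 0.1, 0], [1.0, 0, 0, 0.1, 0], [1.0, 0, 0, 0.1, 0], [1.0, 0, 0, 0, 0], [1.0, 0, 0, 0, 0], [1.0, 0, 0, 0, 0], [1.0, 0, 0, 0, 0], [1.0, 0, 0, 0, 0], [1.0, 0, 0, 0, 0]]}}

```text
time_s: 15.3
tcp_pos: [0.4541, 0.114, 0.1344]
tcp_rot: [0.001, -0.034, 0.999, 0.0]
contact_force: [-0.7, -0.8, 7.3]
width: 0.0154
```

>>> {"api": "drive_tool", "payload": {"increments": [[1.0, 0, 0, 0.1, 0], [1.0, 0, 0, 0, 0], [1.0, 0, 0, 0, 0], [1.0, 0, 0, 0, 0], [1.0, 0, 0, 0, 0], [1.0, 0, 0, 0, 0], [1.0, 0, 0, 0, 0], [1.0, 0, 0, 0, 0], [1.0, 0, 0, 0, 0], [1.0, 0, 0, 0, 0]]}}

```text
time_s: 16.3
tcp_pos: [0.4542, 0.114, 0.1336]
tcp_rot: [0.001, -0.034, 0.999, 0.0]
contact_force: [-1.2, 0.1, 8.0]
width: 0.0152
```

>>> {"api": "drive_tool", "payload": {"increments": [[1.0, 0, 0, 0.1, 0], [1.0, 0, 0, 0, 0], [1.0, 0, 0, 0, 0], [1.0, 0, 0, 0, 0], [1.0, 0, 0, 0, 0], [1.0, 0, 0, 0, 0], [1.0, 0, 0, 0, 0], [1.0, 0, 0, 0, 0], [1.0, 0, 0, 0, 0], [1.0, 0, 0, 0, 0]]}}

```text
time_s: 17.3
tcp_pos: [0.4546, 0.1141, 0.1335]
tcp_rot: [0.001, -0.034, 0.999, 0.0]
contact_force: [-2.2, -1.0, 13.8]
width: 0.0156
```

Hard stop: the TCP barely moved while the force jumped. I'll add a small preload and check it in the pictures.

>>> {"api": "drive_tool", "payload": {"increments": [[1.0, 0, 0, 0.1, 0], [1.0, 0, 0, 0, 0], [1.0, 0, 0, 0, 0], [1.0, 0, 0, 0, 0], [1.0, 0, 0, 0, 0], [1.0, 0, 0, 0, 0], [1.0, 0, 0, 0, 0], [1.0, 0, 0, 0, 0], [1.0, 0, 0, 0, 0], [1.0, 0, 0, 0, 0]]}}

```text
time_s: 18.3
tcp_pos: [0.4549, 0.1142, 0.1335]
tcp_rot: [0.002, -0.034, 0.999, 0.0]
contact_force: [-5.0, 1.0, 19.4]
width: 0.0156
```

```bash
python3 - <<'E'
from h import *
o=r.get_obs();t=o["tcp_pos"];print(o["time_s"],t,o["contact_force"],o["wrist_torque"],o["width"],yaw(o["tcp_rot"])[0],o["joint_velocities"].round(4))
im,d=viewer.read_camera("scene"); cv2.imwrite("pics/k_s.png",cv2.resize(im[220:310,270:370],None,fx=6,fy=6,interpolation=cv2.INTER_CUBIC))
im,d=viewer.read_camera("wrist"); cv2.imwrite("pics/k_w.png",im)
E
```

```text
18.3 [0.45491186 0.11424092 0.13351186] [-5.04264706  1.01991737 19.39283961] [-0.02008466  1.16367341 -0.02905513] 0.015579296469443046 93.92092941686194 [ 0.0002  0.0006 -0.001  -0.0006  0.0008 -0.0006]
```

View pics/k_s.png

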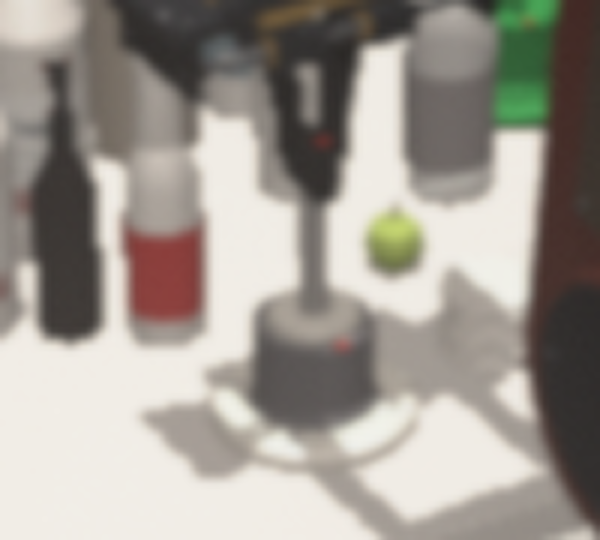

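View pics/k_w.png

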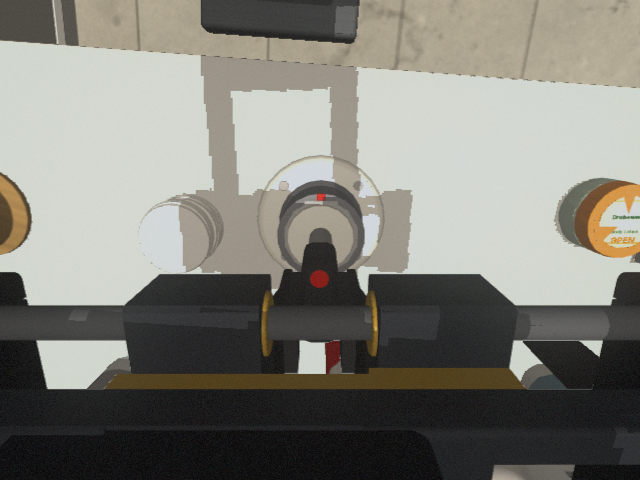

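Both pictures show the collar down on the hub face, concentric with the sleeve, and the key is no longer visible. The arm is at rest with a steady push and the wing gripped, so I'm handing in.

```bash
python3 - <<'E'
from h import *
print(job.finish_job()); o=r.get_obs(); print(o["time_s"],o["tcp_pos"],o["contact_force"],o["width"])
E
```

```text
the job is handed in; nothing more can be done
None
the job is handed in; nothing more can be done
```

I pinched the spindle by its wing, lifted it out of the cup and carried it to the white dispenser. I turned it about 8° to match the keyway and pushed it down to a hard stop. I handed it in still gripping the wing and pressing down; no verdict was reported.

**Final checks, at 18.3 s of the 38 s allowed:**
- **Collar down:** the TCP stopped at z = 0.1335 m while the force rose from 8 to 19 N. The scene and wrist pictures show the collar on the hub face, centred on the sleeve, and the key no longer visible.
- **Grip:** the finger opening was 15.6 mm on the 16 mm wing, with the grip set to 60 N. The arm was at rest.
- **Bystanders:** nothing was touched that I noticed, but I did not measure their positions again afterwards.

**What disagreed or is uncertain:**
- **Cameras:** the top and wrist cameras disagreed by up to about 5 mm on the wing and 2 mm on the hub. The first wrist picture was about 8 mm off because the arm was still moving, so I took another. I aligned the spindle from the wrist picture.
- **Side force:** about 5 N sideways remained at the end, from the arm giving slightly under the push. The tool tilted by only about 0.004 rad.
- **Plunger travel:** I could not read it directly. I inferred it from the hard stop and the force.

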